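# Seat the drill plate on its locating pins and close the swing clamp

## Task

The drill plate has been laid askew on top of the jig's two brass locating pins. Using only pushes with the fingertips, without lifting it, nudge the plate back and sideways until both of its holes drop over the pins and it lies flat on the rails, then push the red knob round to swing the clamp fully over the plate. Leave everything else on the bench where it is, and take the hand away at the end.

Things in the scene. Friction and masses are not known exactly. Their poses are not given: they have to be found in the camera images.
- jig: drilling jig, fixed to the bench: green bed (x -75..95, y -115..115, 12 mm high) and two steel rails (x -44..50, |y| 55..95, tops 50 mm above the bench) with a pine workpiece between. Origin on the bench top under the seated plate's middle; +x to its back, +y its left, z up. Seated, the plate's origin lies 50 mm above it, axes agreeing. Differs in place and yaw each run
- round_pin (a point): left brass locating pin, on its axis at rail-top height (jig frame -26, 65, 50 mm). 12 mm across, bullet nose with a 4 mm tip, rises 8 mm above the rail; a hole within about 4 mm of it begins to drop by itself
- relief_pin (a point): right brass locating pin, of the same shape (jig frame -26, -65, 50 mm)
- left_stop (a point): left dark steel stop post behind the plate, on its axis at rail-top height (jig frame 59, 82, 50 mm); 15 mm across, top 74 mm above the bench. A plate pushed back against both posts is square and only 1.5 mm too far back, so it then need only slide along the jig's y
- right_stop (a point): right stop post, the same (jig frame 59, -82, 50 mm)
- drill_plate: loose aluminium plate 100 (x) x 240 (y) x 8 mm, 0.4 to 0.65 kg, slides at 1 to 3 N. Origin: centre of underside. It starts on the pin tips with its rear edge down on the rails and its front edge (robot side) up, leaning about 6 deg, 14-30 mm to the jig's left (+y), 6-12 mm to the front, turned up to 3 deg. Front edge and ends overhang the rails: push them from outside with the tips 45-50 mm above the bench
- round_hole (a point): left locating hole of the plate, 13.5 mm, on its axis at the underside (plate frame -26, 65, 0 mm); belongs over the left pin
- relief_hole (a point): right locating hole of the plate, 15 mm, on its axis at the underside (plate frame -26, -65, 0 mm); belongs over the right pin
- clamp (a joint): swing clamp, a dark strap 6 x 18 mm that turns about an upright bolt behind the plate's middle. Value in rad: about 0 = parked, pointing to the jig's right (-y); 1.57 = closed at its stop, pointing to the front (-x) 1.5 mm above the seated plate. Closes clockwise seen from above, stays where it is left, takes about 1.5 N at the knob. An unseated plate fouls it
- clamp_axis (a point): axis of the swing clamp at the strap's underside (jig frame 64, 0, 59.5 mm)
- clamp_knob (a point): middle of the red upright push knob on the strap's free end, 46 mm from the clamp axis, 19 mm across, from 66 to 104 mm above the bench; the space behind it is free for a finger
- screw_jar: small round glass jar of screws with a yellow lid, 60 mm across, 76 mm tall, standing to the right of the jig; origin: centre of its underside. To be left alone
- hex_keys: red folding hex-key set, 45 x 78 x 20 mm, lying to the right of the jig; origin: centre of its underside. To be left alone
- duct_tape: grey roll of duct tape, 104 mm across, 48 mm high, lying on the bench well to the left of the jig; origin: centre of its underside. To be left alone
- offcut: pine offcut, 73 x 82 x 45 mm, lying on the bench beyond the left end of the jig; origin: centre of its underside. To be left alone
- white_jar: round glass jar with a white lid, 68 mm across, 100 mm tall, standing behind and to the right of the jig; origin: centre of its underside. To be left alone

How it is judged:
By the outcome, as a careful person would: the job done as asked, in the order asked, and still so for the second after the job is handed in, with the robot touching nothing.
It also fails if it takes over 51 s, if anything falls off the work surface, if the arm or the gripper's body presses on something with over 40 N, if the wrist force passes 120 N, or if a joint passes its speed limit or range.

## Robot

A 6-joint arm with a two-finger parallel gripper is mounted at the origin on a cart in front of the work surface, level with it; the furniture and walls round the work are solid. World frame = base frame: x ahead of the robot, y to its left, z up, the work surface at z = 0. Lengths are in mm, angles in rad, forces in N, time in s.
With the tool pointing down it reaches from about 275 to 750 mm from the base axis. Payload 10.2 kg.
Tool frame: the origin (TCP) lies on the front face of the gripper's body, between the roots of the fingers; the fingertips stand 73 mm ahead of it and the grasp point (between the pads) lies 54 mm ahead of it; z points along the fingers, y is the line along which they close (so a half turn about z gives the same grasp; the last joint's range is limited). The gripper opens to 85 mm and grips with 20 to 120 N. Pads are 22 mm wide; open, the fingers measure 114 mm over their backs; the gripper's body (76 mm by 85 mm) begins 54 mm behind the grasp point. The pads swing forward as they close: fully open they stand 13 mm farther back than shut.
Start: joints at [-1.548, 0.313, 1.498, -0, 1.331, -0.223], TCP at [127.736, -509.23, 303.894] pointing down, gripper open.
Joint ranges: [-2.94, 2.94], [-0.97, 2.17], [0.19, 2.56], [-1.23, 4.37], [0.02, 3.11], [-2.88, 2.88]. Speed limits (rad/s): [2.39, 2.39, 3.01, 3.14, 3.14, 3.14].

## Interface

Orientations are given as a unit quaternion [w, x, y, z].
In Python, from rig import * gives the robot as it stands.
- The arm moves only by the tool step_arm, never from a script. Its argument "plan" is a list of rows, each an object with "offset": the shift along the tool's x, y, z in cm, a list of three; "rot": the turn, a rotation vector about the tool's x, y, z in degrees, a list of three; "gripper": the finger opening in cm, from 0 to 8.54. In form: [{"offset": [x, y, z], "rot": [wx, wy, wz], "gripper": gripper}, ...]. A call has 1 to 12 rows; each row is the pose to reach, as a shift and turn from the pose commanded when the call began, along the tool's axes at that moment; what a row does not reach only later rows make up. A row lasts 1/10 s, in which the tool goes at most 50 mm and 8.59 degrees, less where a joint would pass 70% of its speed; a pose out of reach is approached as far as the arm can. A call with a gripper value outside its range is refused whole. The fingers move at their own pace and stop on an object; "squeeze" is the grip in N (left out, the last holds). Time passes only in rows, so rows that repeat a pose let the fingers close. It gives the time, the measured TCP pose, the force, the opening and the grip force at its end, in the units of the state.
- sense(): the state, without advancing time (a new reading comes with each control period).
- capture(name): name is "scene" or "top"; returns a dict with "color" (420x560x3 uint8, red, green, blue), "depth" (420x560 float32, mm along the optical axis (not along the pixel's ray), 0 where there is no reading), "vertical_fov" (degrees; the focal length in pixels is half the picture's height over the tangent of half this angle, whatever the lens; pixels are square), "cx", "cy" (the principal point, pixels), "rvec" (rotation vector, rad) and "tvec" (3), from world to camera coordinates, as OpenCV has them. Camera axes: x right, y down, z forward; pixel columns grow to the right and rows downward; lengths in mm; the calibration is good to about 2 mm. A picture is of the moment at which its call begins.
- finish_job(): hands the job in; it is judged then, once.
The state is a dict: "time_s": time; "joints": joint angles; "dq": joint speeds; "tau": joint torques, N m; "eef_pos": TCP position; "ee_rot": TCP orientation; "force": force on the tool from outside, world axes, zero at the start; "wrist_torque": the same for the moment, N m; "grip_width": opening from 0.0 (shut) to 1.0 (fully open); "grip_force": force on a finger pad.
Only numpy, scipy, OpenCV 4.12 (cv2) and the standard library are available. Lean on these libraries where they do the work, as an engineer would, in place of code of your own. Each camera call takes 0.05 s, during which the arm holds its last target. There are 200 camera calls.

## Working session

There is one attempt and no reset: what is moved stays moved. The work goes in short steps, Python scripts to look and compute and a tool call to move; the robot and the scene stay as the last step left them, time stands still between calls to the robot, and variables do not carry over. Pictures are saved under pics/ and viewed, at most 11 in all, crops included, and the job is handed in when it is done.

Besides the shell and the picture viewer there is one more tool, called after "Emit:" by a JSON object that holds its "method" and its "body", one argument or row to a line. step_arm: Moves the arm, as the interface text tells. Its arguments: {"type":"object","properties":{"plan":{"type":"array"},"squeeze":{"type":"number"}},"required":["plan"]}

```bash
mkdir -p pics; cat > h.py <<'E'
from rig import *
import numpy as np, cv2
from scipy.spatial.transform import Rotation as R
def cam(n):
    c=capture(n); h=c["color"].shape[0]; f=h/2/np.tan(np.radians(c["vertical_fov"])/2)
    c["K"]=np.array([[f,0,c["cx"]],[0,f,c["cy"]],[0,0,1.]]); c["R"]=cv2.Rodrigues(np.array(c["rvec"],float))[0]; c["t"]=np.array(c["tvec"],float).ravel(); return c
def onplane(c,uv,z):
    uv=np.atleast_2d(uv).astype(float); d=np.c_[uv,np.ones(len(uv))]@np.linalg.inv(c["K"]).T@c["R"]; o=-c["R"].T@c["t"]
    return o+d*((z-o[2])/d[:,2])[:,None]
def cloud(c):
    v,u=np.mgrid[:c["depth"].shape[0],:c["depth"].shape[1]]; z=c["depth"]
    p=np.stack([u,v,np.ones_like(u)],-1)@np.linalg.inv(c["K"]).T*z[...,None]
    return (p-c["t"])@c["R"]
def proj(c,p): 
    q=(np.atleast_2d(p)@c["R"].T+c["t"])@c["K"].T; return q[:,:2]/q[:,2:]
def save(c,n,s=1,crop=None):
    im=c["color"][...,::-1]
    if crop: im=im[crop[1]:crop[3],crop[0]:crop[2]]
    cv2.imwrite("pics/"+n,cv2.resize(im,None,fx=s,fy=s))
E
python3 - <<'E'
from h import *
for n in("scene","top"):
    c=cam(n); save(c,n+"0.png"); print(n,-c["R"].T@c["t"],c["K"][0,0],c["R"].round(2).tolist(),(c["depth"]>0).mean())
s=sense();print(s)
E
```

```text
scene [ -64.46970676 1228.37863497  834.51025309] 469.3567773008515 [[-0.89, -0.46, -0.01], [-0.21, 0.43, -0.88], [0.41, -0.78, -0.48]] 0.9960331632653061
top [ 250.36817876   27.0101142  1424.85698674] 533.1181026119523 [[-0.01, -1.0, 0.0], [-0.98, 0.01, -0.22], [0.22, -0.0, -0.98]] 0.9959396258503401
{'time_s': 0.1, 'joints': array([-1.54839229e+00,  3.13389872e-01,  1.49831174e+00, -4.21691083e-07,
        1.33101705e+00, -2.23382345e-01]), 'dq': array([ 0.00130124, -0.00270664, -0.00164443, -0.00077957, -0.00103123,
       -0.00049996]), 'tau': array([ 2.61078450e-03, -4.12896788e+01, -2.60143089e+01, -1.58432717e-04,
        3.00679079e-03,  1.20591366e-05]), 'eef_pos': array([ 127.73654619, -509.08327964,  303.41298277]), 'ee_rot': array([-5.60183335e-04,  9.92457968e-01,  1.22584116e-01,  5.62767771e-05]), 'force': array([ 0.14315409, -0.44567403,  0.27213249]), 'wrist_torque': array([ 0.01489496,  0.04944337, -0.03740786]), 'grip_force': 0.0, 'grip_width': 0.9986346072182974}
```

View pics/scene0.png

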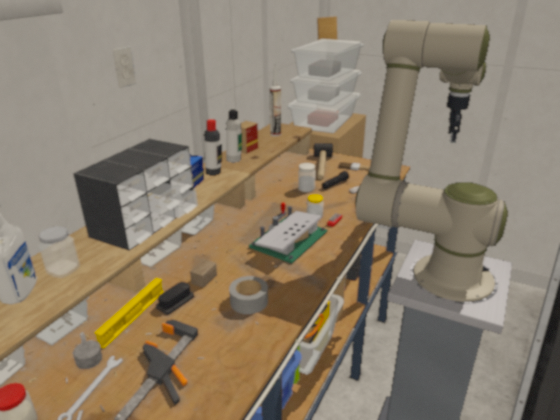

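View pics/top0.png

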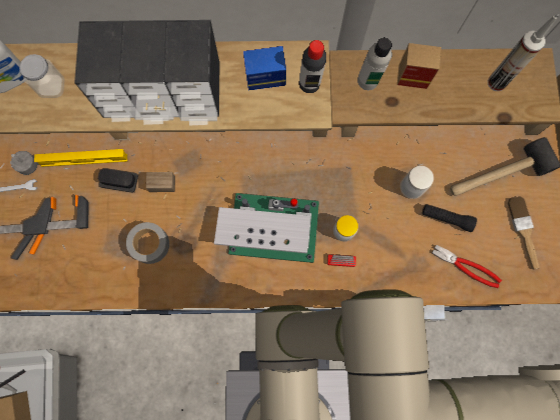

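The scene view shows the jig at about (290,235). In the top view the green bed spans (228..318, 194..262), the plate overhangs to the left (216..312), the red knob is at (293,202), the yellow jar at (346,227) and the tape at (147,243).

```bash
python3 - <<'E'
from h import *
c=cam("top"); save(c,"crop1.png",6,(205,180,335,275))
hsv=cv2.cvtColor(c["color"],cv2.COLOR_RGB2HSV); P=cloud(c)
u=np.arange(560)[None,:]; v=np.arange(420)[:,None]
roi=(u>200)&(u<335)&(v>180)&(v<275)
g=((hsv[...,0]>60)&(hsv[...,0]<100)&(hsv[...,1]>80)&roi)
ys,xs=np.nonzero(g); w=onplane(c,np.c_[xs,ys],12)
r=cv2.minAreaRect(w[:,:2].astype(np.float32)); print("green",g.sum(),r,cv2.boxPoints(r).round(1).tolist())
red=((hsv[...,0]<8)|(hsv[...,0]>172))&(hsv[...,1]>150)&roi&(v<215)
ys,xs=np.nonzero(red); print("red",len(xs),onplane(c,[xs.mean(),ys.mean()],104), P[red][:,2].round())
pl=(hsv[...,1]<40)&(hsv[...,2]>120)&roi&(P[...,2]>45)
n,l,st,ce=cv2.connectedComponentsWithStats(pl.astype(np.uint8)); k=1+np.argmax(st[1:,4]); m=l==k
q=P[m]; A=np.c_[q[:,:2],np.ones(len(q))]; co=np.linalg.lstsq(A,q[:,2],rcond=None)[0]; print("plane",co,(q[:,2]-A@co).std(),q[:,2].min(),q[:,2].max())
r=cv2.minAreaRect(q[:,:2].astype(np.float32)); print("plate",m.sum(),r,cv2.boxPoints(r).round(1).tolist())
y=(hsv[...,0]>20)&(hsv[...,0]<35)&(hsv[...,1]>180)&(v>210)&(v<245)&(u>325)&(u<370)
ys,xs=np.nonzero(y); print("jar",onplane(c,[xs.mean(),ys.mean()],76),len(xs))
E
```

```text
green 1609 ((520.0167846679688, 31.724441528320312), (226.79917907714844, 168.19207763671875), 83.59324645996094) [[423.79998779296875, -71.5999984741211], [590.9000244140625, -90.4000015258789], [616.2000122070312, 135.0], [449.1000061035156, 153.8000030517578]]
red 44 [[566.3122168  -19.94573562 104.        ]] [ 96. 104. 103. 105. 104.  14.  94. 107.  99. 106. 105. 105. 106. 104.
 108. 106. 105. 101.  13. 104. 107.  98. 101. 103. 110.  17. 103. 102.
 104. 105. 101. 102. 100. 103.  98. 102. 102.  91.  94.  98.  94.  89.
  82.  78.]
plane [-1.51385321e+00  9.20325719e-02  8.28706911e+02] 80.82727801965214 45.34435523175726 1424.8569867353465
plate 3364 ((410.56512451171875, 72.4260482788086), (242.44717407226562, 307.1609802246094), 83.099853515625) [[243.5, -29.5], [548.5, -66.4000015258789], [577.5999755859375, 174.3000030517578], [272.70001220703125, 211.1999969482422]]
jar [[ 509.47166132 -156.65766064   76.        ]] 357
```

View pics/crop1.png

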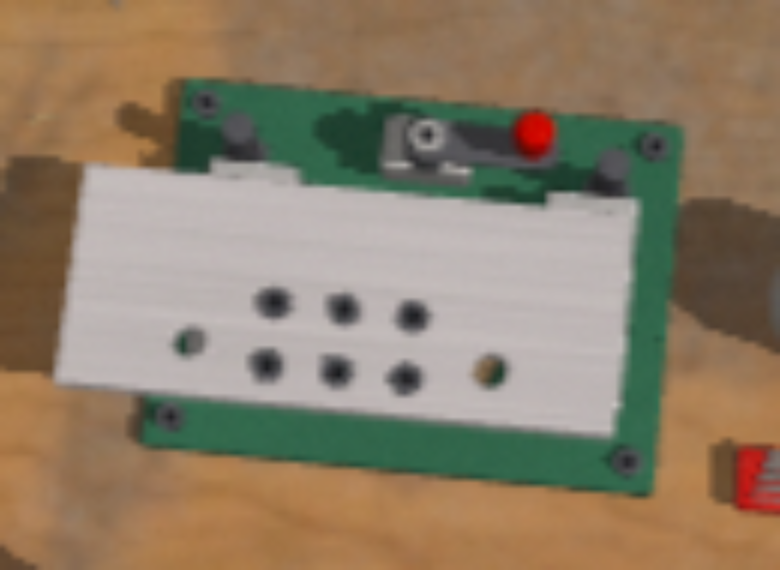

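The crop shows plate corners at RL (83,165), RR (637,198), FR (613,437) and FL (55,382). The locating holes are at (189,342) and (490,371), the stops at (238,130) and (612,165), and the knob at (535,133).

```bash
cat >> h.py <<'E'
def jig(c):
    hsv=cv2.cvtColor(c["color"],cv2.COLOR_RGB2HSV); g=((hsv[...,0]>60)&(hsv[...,0]<100)&(hsv[...,1]>80)); g[:180]=0; g[275:]=0; g[:,:200]=0; g[:,335:]=0
    ys,xs=np.nonzero(g); b=cv2.boxPoints(cv2.minAreaRect(onplane(c,np.c_[xs,ys],12)[:,:2].astype(np.float32)))
    return b
O=np.array([510.1,32.8]); a=np.radians(-6.41)
X=np.array([np.cos(a),np.sin(a)]); Y=np.array([-X[1],X[0]])
def toj(p): p=np.atleast_2d(p); return np.c_[(p[:,:2]-O)@X,(p[:,:2]-O)@Y,p[:,2:]]
def tow(p): p=np.atleast_2d(np.array(p,float)); return np.c_[O+p[:,:1]*X+p[:,1:2]*Y,p[:,2:]]
E
python3 - <<'E'
from h import *
c=cam("top")
f=lambda p:(np.array(p)+.5)/6-.5+[205,180]
for n,p,z in [("RL",(83,165),58),("RR",(637,198),58),("FR",(613,437),68),("FL",(55,382),68),("rh",(189,342),66),("lh",(490,371),66),("LS",(238,125),74),("RS",(612,160),74),("axis",(428,133),70),("knob",(535,128),104)]:
    w=onplane(c,f(p),z); print(n,w.round(1),toj(w).round(1))
P=cloud(c); m=np.zeros((420,560),bool)
hsv=cv2.cvtColor(c["color"],cv2.COLOR_RGB2HSV)
poly=np.array([f((100,180)),f((620,215)),f((600,420)),f((70,370))]).round().astype(np.int32)
mm=np.zeros((420,560),np.uint8); cv2.fillPoly(mm,[poly],1); m=(mm>0)&(c["depth"]>0)&(hsv[...,2]>120)
q=toj(P[m]); A=np.c_[q[:,:2],np.ones(len(q))]; co=np.linalg.lstsq(A,q[:,2],rcond=None)[0]; print(co,(q[:,2]-A@co).std())
c2=cam("scene"); print(proj(c2,tow([[0,0,60]])))
uv=proj(c2,tow([[0,0,60]]))[0].astype(int); save(c2,"sc1.png",6,(uv[0]-60,uv[1]-45,uv[0]+60,uv[1]+45))
E
```

```text
RL [[565.9 176.8  58. ]] [[ 39.4 149.3  58. ]]
RR [[548.2 -65.7  58. ]] [[ 48.9 -93.6  58. ]]
FR [[441.7 -52.1  68. ]] [[-58.5 -92.   68. ]]
FL [[468.3 186.5  68. ]] [[-58.7 148.1  68. ]]
rh [[485.3 129.3  66. ]] [[-35.4  93.1  66. ]]
lh [[ 4.712e+02 -1.000e-01  6.600e+01]] [[-35. -37.  66.]]
LS [[579.2 107.9  74. ]] [[60.3 82.3 74. ]]
RS [[561.7 -54.2  74. ]] [[ 61.  -80.7  74. ]]
axis [[575.7  25.4  70. ]] [[66.  -0.1 70. ]]
knob [[569.2 -20.1 104. ]] [[ 64.6 -45.9 104. ]]
[-1.24269265e-01  1.83807550e-04  6.31385780e+01] 3.201829975188126
[[291.7617939 225.0431517]]
```

View pics/sc1.png

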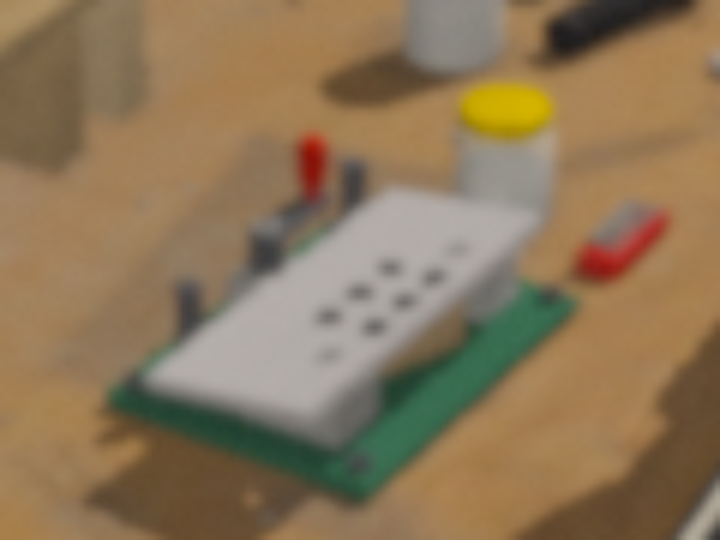

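```bash
cat >> h.py <<'E'
O=np.array([511.4,32.6])
def st():
    s=sense(); q=np.roll(s["ee_rot"],-1); r=R.from_quat(q); x=r.as_matrix()[:,0]; return s,r,np.degrees(np.arctan2(x[1],x[0]))
def go(j,yaw=None,cur=None):
    "TCP target in jig mm, yaw of tool x relative to jig x (deg)"
    s,r,y0=st(); w=tow([j])[0]; o=r.inv().apply(w-s["eef_pos"])/10
    z="" if yaw is None else -(((yaw+np.degrees(a)-y0)+180)%360-180)
    print("offset",o.round(2),"rotz",z,"world",w.round(1))
def where():
    s,r,y=st(); print("t",s["time_s"],"jig",toj(s["eef_pos"])[0].round(1),"yaw",round(y-np.degrees(a),1),"F jig",(s["force"]@tow([[1,0,0]])[0][:0].sum() if 0 else np.r_[s["force"][:2]@X,s["force"][:2]@Y,s["force"][2]]).round(1),"grip",round(s["grip_width"],2))
E
python3 -c "
from h import *
where(); go([-100,28,304],0); go([-100,28,115],0)"
```

```text
t 0.25 jig [-320.8 -581.2  303.7] yaw 20.5 F jig [ 0.  -0.1  0.3] grip 1.0
offset [ 42.01 -49.34  -0.  ] rotz 20.492369425488363 world [415.2  71.6 304. ]
offset [ 42.01 -49.33  18.9 ] rotz 20.492369425488363 world [415.2  71.6 115. ]
```

Emit:
{"method": "step_arm", "body": {
  "plan": [
    {"offset": [14,-16.4,0],"rot": [0,0,7],"gripper": 6},
    {"offset": [28,-32.8,0],"rot": [0,0,14],"gripper": 6},
    {"offset": [42,-49.3,0],"rot": [0,0,20.5],"gripper": 6},
    {"offset": [42,-49.3,0],"rot": [0,0,20.5],"gripper": 6},
    {"offset": [42,-49.3,0],"rot": [0,0,20.5],"gripper": 6},
    {"offset": [42,-49.3,0],"rot": [0,0,20.5],"gripper": 6},
    {"offset": [42,-49.3,0],"rot": [0,0,20.5],"gripper": 6},
    {"offset": [42,-49.3,0],"rot": [0,0,20.5],"gripper": 6},
    {"offset": [42,-49.3,0],"rot": [0,0,20.5],"gripper": 6},
    {"offset": [42,-49.3,0],"rot": [0,0,20.5],"gripper": 6},
    {"offset": [42,-49.3,0],"rot": [0,0,20.5],"gripper": 6},
    {"offset": [42,-49.3,0],"rot": [0,0,20.5],"gripper": 6}
  ]
}}

```text
time_s: 1.45
eef_pos: [394.4, 30.7, 304.1]
ee_rot: [0.0, 0.998, -0.056, 0.0]
force: [0.6, -1.8, 0.7]
grip_width: 0.696
grip_force: 0.0
```

```bash
python3 -c "
from h import *
where(); go([-100,28,304],0); go([-100,28,115],0)"
```

```text
t 1.45 jig [-116.   -14.9  304.1] yaw 0.0 F jig [ 0.8 -1.7  0.7] grip 0.7
offset [ 1.6  -4.29  0.01] rotz 0.008826271682352171 world [415.2  71.6 304. ]
offset [ 1.59 -4.3  18.91] rotz 0.008826271682352171 world [415.2  71.6 115. ]
```

Emit:
{"method": "step_arm", "body": {
  "plan": [
    {"offset": [1.5,-4,0],"rot": [0,0,0],"gripper": 6},
    {"offset": [1.5,-4,18.5],"rot": [0,0,0],"gripper": 6},
    {"offset": [1.5,-4,18.5],"rot": [0,0,0],"gripper": 6},
    {"offset": [1.5,-4,18.5],"rot": [0,0,0],"gripper": 6},
    {"offset": [1.5,-4,18.5],"rot": [0,0,0],"gripper": 6},
    {"offset": [1.5,-4,18.5],"rot": [0,0,0],"gripper": 6},
    {"offset": [1.5,-4,18.5],"rot": [0,0,0],"gripper": 6}
  ]
}}

```text
time_s: 2.15
eef_pos: [413.8, 66.5, 119.8]
ee_rot: [0.0, 0.998, -0.056, 0.0]
force: [0.7, -0.1, -0.3]
grip_width: 0.704
grip_force: 0.0
```

```bash
python3 -c "
from h import *
where(); go([-72,28,115],0); go([-59.5,28,115],0)
c=cam('scene');uv=proj(c,tow([[-20,0,80]]))[0].astype(int); save(c,'sc2.png',5,(uv[0]-70,uv[1]-55,uv[0]+70,uv[1]+55))"
```

```text
t 2.15 jig [-100.7   22.8  119.8] yaw -0.0 F jig [ 0.8 -0.  -0.3] grip 0.7
offset [ 2.87 -0.52  0.48] rotz -0.0067107588565704646 world [443.   68.5 115. ]
offset [ 4.12 -0.52  0.48] rotz -0.0067107588565704646 world [455.4  67.1 115. ]
```

View pics/sc2.png

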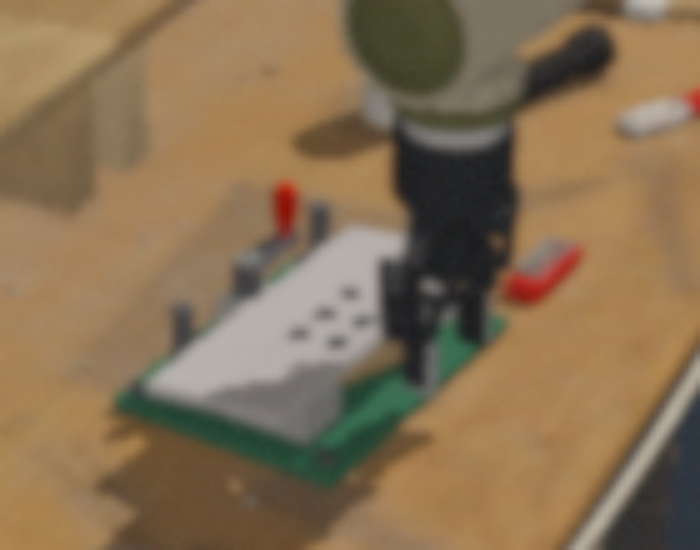

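The view shows the fingertips at (427,385), in front of the plate's front edge and below it. Now the push.

Emit:
{"method": "step_arm", "body": {
  "plan": [
    {"offset": [0.5,-0.5,0.5],"rot": [0,0,0],"gripper": 6},
    {"offset": [2,-0.5,0.5],"rot": [0,0,0],"gripper": 6},
    {"offset": [2.5,-0.5,0.5],"rot": [0,0,0],"gripper": 6},
    {"offset": [2.8,-0.5,0.5],"rot": [0,0,0],"gripper": 6},
    {"offset": [3.0,-0.5,0.5],"rot": [0,0,0],"gripper": 6},
    {"offset": [3.2,-0.5,0.5],"rot": [0,0,0],"gripper": 6},
    {"offset": [3.4,-0.5,0.5],"rot": [0,0,0],"gripper": 6},
    {"offset": [3.5,-0.5,0.5],"rot": [0,0,0],"gripper": 6},
    {"offset": [3.5,-0.5,0.5],"rot": [0,0,0],"gripper": 6}
  ]
}}

```text
time_s: 3.1
eef_pos: [448.7, 67.6, 113.9]
ee_rot: [-0.0, 0.998, -0.056, -0.0]
force: [-1.0, -0.2, 0.7]
grip_width: 0.705
grip_force: 0.2
```

```bash
python3 -c "
from h import *
where(); go([-72,28,115],0); go([-59.5,28,115],0)
c=cam('top'); save(c,'t2.png',5,(205,180,335,275))"
```

```text
t 3.1 jig [-66.2  27.8 113.9] yaw -0.0 F jig [-1.  -0.4  0.7] grip 0.71
offset [-0.58 -0.02 -0.11] rotz -0.0072566974104972815 world [443.   68.5 115. ]
offset [ 0.67 -0.02 -0.11] rotz -0.0072566974104972815 world [455.4  67.1 115. ]
```

View pics/t2.png

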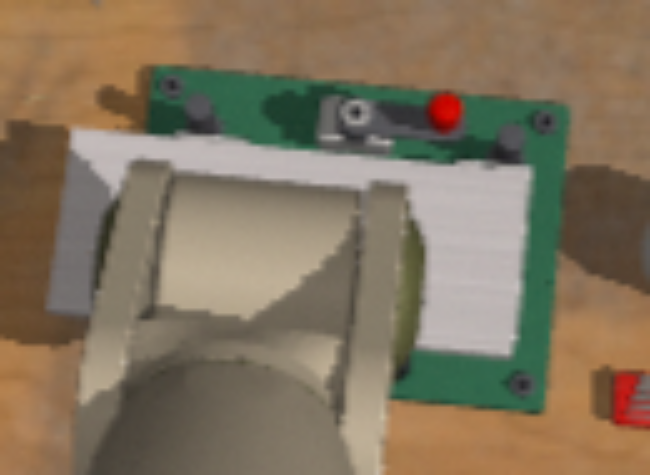

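The plate has slid back, with its rear edge at row ~160 of the crop, almost at the stops. I'll continue until the force rises.

Emit:
{"method": "step_arm", "body": {
  "plan": [
    {"offset": [0.1,0,0],"rot": [0,0,0],"gripper": 6},
    {"offset": [0.2,0,0],"rot": [0,0,0],"gripper": 6},
    {"offset": [0.3,0,0],"rot": [0,0,0],"gripper": 6},
    {"offset": [0.4,0,0],"rot": [0,0,0],"gripper": 6},
    {"offset": [0.4,0,0],"rot": [0,0,0],"gripper": 6}
  ]
}}

```text
time_s: 3.65
eef_pos: [452.9, 67.1, 113.9]
ee_rot: [0.0, 0.998, -0.056, 0.0]
force: [-1.1, 0.2, -0.2]
grip_width: 0.7
grip_force: 0.1
```

Emit:
{"method": "step_arm", "body": {
  "plan": [
    {"offset": [0.1,0,0],"rot": [0,0,0],"gripper": 6},
    {"offset": [0.2,0,0],"rot": [0,0,0],"gripper": 6},
    {"offset": [0.2,0,0],"rot": [0,0,0],"gripper": 6}
  ]
}}

```text
time_s: 3.95
eef_pos: [454.8, 66.9, 113.9]
ee_rot: [0.0, 0.998, -0.056, 0.0]
force: [-1.0, 0.4, 0.5]
grip_width: 0.704
grip_force: 0.2
```

Emit:
{"method": "step_arm", "body": {
  "plan": [
    {"offset": [0.1,0,0],"rot": [0,0,0],"gripper": 6},
    {"offset": [0.15,0,0],"rot": [0,0,0],"gripper": 6},
    {"offset": [0.15,0,0],"rot": [0,0,0],"gripper": 6}
  ]
}}

```text
time_s: 4.25
eef_pos: [456.1, 66.8, 113.9]
ee_rot: [-0.0, 0.998, -0.056, -0.0]
force: [-0.5, 0.0, -0.1]
grip_width: 0.703
grip_force: 0.6
```

Emit:
{"method": "step_arm", "body": {
  "plan": [
    {"offset": [0.1,0,0],"rot": [0,0,0],"gripper": 6},
    {"offset": [0.2,0,0],"rot": [0,0,0],"gripper": 6},
    {"offset": [0.2,0,0],"rot": [0,0,0],"gripper": 6}
  ]
}}

```text
time_s: 4.55
eef_pos: [456.8, 66.7, 113.5]
ee_rot: [-0.0, 0.998, -0.056, -0.002]
force: [-9.4, 0.3, 4.0]
grip_width: 0.704
grip_force: 4.5
```

```bash
python3 -c "
from h import *
where()
c=cam('top'); save(c,'t3.png',5,(205,180,335,275))"
```

```text
t 4.55 jig [-58.   27.8 113.5] yaw 0.0 F jig [-9.4 -0.7  4. ] grip 0.7
```

View pics/t3.png

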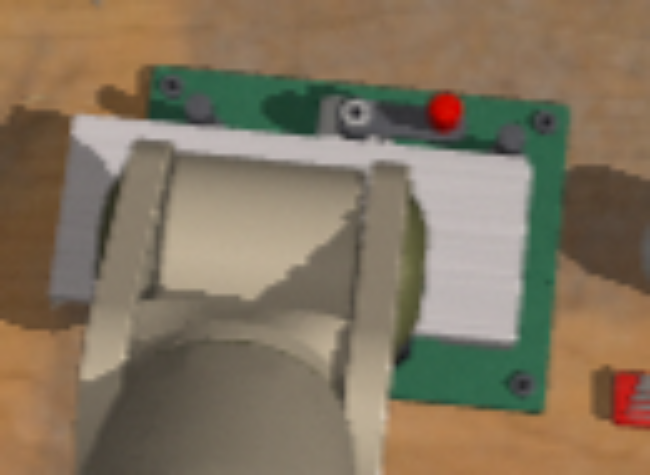

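The plate is against both stops: 9.4 N, rear edge at the posts (200,110) and (512,138). Next I retreat and go round to the left end.

```bash
python3 -c "
from h import *
go([-90,28,114],0);go([1,190,200],90);go([1,185,115],90)
c=cam('top')
f=lambda p:(np.array(p)+.5)/5-.5+[205,180]
for p,z in [((72,117),58),((50,298),66),((530,160),58),((518,342),68)]: print(toj(onplane(c,f(p),z)).round(1))
for p in [(147,190),(174,190),(174,174),(167,243)]: print('obst',toj(onplane(c,p,45)).round())"
```

```text
offset [-3.2  -0.02 -0.03] rotz 0.007835177223341816 world [425.1  70.5 114. ]
offset [  5.87 -16.22  -8.67] rotz -89.99216482277666 world [533.6 221.3 200. ]
offset [  5.9  -15.72  -0.17] rotz -89.99216482277666 world [533.  216.3 115. ]
[[ 49.2 149.2  58. ]]
[[-49.  147.5  66. ]]
[[ 50.2 -93.   58. ]]
[[-48.  -94.6  68. ]]
obst [[ 68. 347.  45.]]
obst [[ 76. 275.  45.]]
obst [[120. 281.  45.]]
obst [[-68. 273.  45.]]
```

Emit:
{"method": "step_arm", "body": {
  "plan": [
    {"offset": [-3,0,0],"rot": [0,0,0],"gripper": 6},
    {"offset": [-3,0,-4],"rot": [0,0,0],"gripper": 5},
    {"offset": [-3,-3,-8.6],"rot": [0,0,-8.5],"gripper": 5},
    {"offset": [-2,-7,-8.6],"rot": [0,0,-17],"gripper": 5},
    {"offset": [0,-11,-8.6],"rot": [0,0,-25.5],"gripper": 5},
    {"offset": [3,-14,-8.6],"rot": [0,0,-34],"gripper": 5},
    {"offset": [5.9,-16.2,-8.6],"rot": [0,0,-42.5],"gripper": 5},
    {"offset": [5.9,-16.2,-8.6],"rot": [0,0,-51],"gripper": 5},
    {"offset": [5.9,-16.2,-8.6],"rot": [0,0,-59.5],"gripper": 5},
    {"offset": [5.9,-16.2,-8.6],"rot": [0,0,-68],"gripper": 5},
    {"offset": [5.9,-16.2,-8.6],"rot": [0,0,-76.5],"gripper": 5},
    {"offset": [5.9,-16.2,-8.6],"rot": [0,0,-85],"gripper": 5}
  ]
}}

```text
time_s: 5.85
eef_pos: [535.2, 221.0, 200.0]
ee_rot: [0.0, 0.772, 0.636, 0.0]
force: [0.8, 0.4, -0.1]
grip_width: 0.592
grip_force: 0.0
```

Emit:
{"method": "step_arm", "body": {
  "plan": [
    {"offset": [0,0,0],"rot": [0,0,-5],"gripper": 5},
    {"offset": [0,0,0],"rot": [0,0,-5],"gripper": 5},
    {"offset": [0,0,0],"rot": [0,0,-5],"gripper": 5}
  ]
}}

```text
time_s: 6.15
eef_pos: [535.1, 220.9, 200.0]
ee_rot: [0.0, 0.746, 0.665, 0.0]
force: [1.4, -0.7, -0.5]
grip_width: 0.592
grip_force: 0.0
```

```bash
python3 -c "
from h import *
where(); go([1,185,114],90);go([1,162,114],90)
c=cam('top')
hsv=cv2.cvtColor(c['color'],cv2.COLOR_RGB2HSV); 
save(c,'t4.png',5,(205,180,335,275))"
```

```text
t 6.15 jig [  2.5 189.8 200. ] yaw 89.8 F jig [ 1.5 -0.6 -0.5] grip 0.59
offset [-0.48 -0.15  8.6 ] rotz -0.15476106663663813 world [533.  216.3 114. ]
offset [-2.78 -0.15  8.6 ] rotz -0.15476106663663813 world [530.5 193.5 114. ]
```

View pics/t4.png

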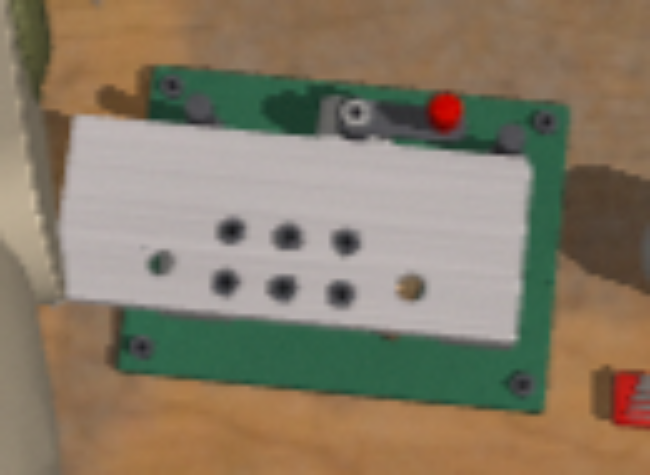

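The plate is square against the stops, with its holes at (160,262) and (410,288) in the crop. Now I push its left end towards -y.

Emit:
{"method": "step_arm", "body": {
  "plan": [
    {"offset": [0,-0.1,4],"rot": [0,0,0],"gripper": 5},
    {"offset": [0,-0.1,8.6],"rot": [0,0,0],"gripper": 5},
    {"offset": [-1.5,-0.1,8.6],"rot": [0,0,0],"gripper": 5},
    {"offset": [-2.5,-0.1,8.6],"rot": [0,0,0],"gripper": 5},
    {"offset": [-2.9,-0.1,8.6],"rot": [0,0,0],"gripper": 5},
    {"offset": [-3.2,-0.1,8.6],"rot": [0,0,0],"gripper": 5},
    {"offset": [-3.5,-0.1,8.6],"rot": [0,0,0],"gripper": 5},
    {"offset": [-3.8,-0.1,8.6],"rot": [0,0,0],"gripper": 5},
    {"offset": [-4.1,-0.1,8.6],"rot": [0,0,0],"gripper": 5},
    {"offset": [-4.4,-0.1,8.6],"rot": [0,0,0],"gripper": 5},
    {"offset": [-4.7,-0.1,8.6],"rot": [0,0,0],"gripper": 5},
    {"offset": [-4.7,-0.1,8.6],"rot": [0,0,0],"gripper": 5}
  ]
}}

```text
time_s: 7.4
eef_pos: [528.5, 173.9, 113.8]
ee_rot: [-0.0, 0.746, 0.666, -0.0]
force: [0.6, 0.1, 0.1]
grip_width: 0.582
grip_force: 0.0
```

```bash
python3 -c "
from h import *
where(); go([1,130,114],90)
c=cam('top'); save(c,'t5.png',5,(205,180,335,275))"
```

```text
t 7.4 jig [  1.2 142.3 113.8] yaw 90.0 F jig [0.6 0.2 0.1] grip 0.58
offset [-1.23 -0.02 -0.02] rotz -0.026491422589515423 world [526.9 161.7 114. ]
```

View pics/t5.png

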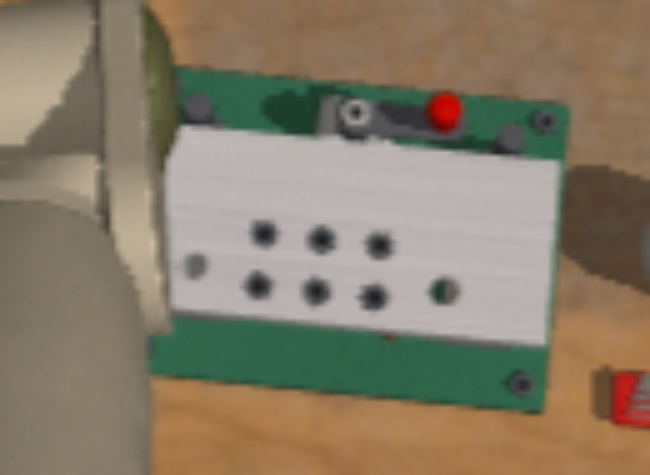

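The plate has moved about 17 mm to the right and is still square; the holes are now at (195,267) and (445,291). About 11 mm remain.

Emit:
{"method": "step_arm", "body": {
  "plan": [
    {"offset": [-0.2,0,0],"rot": [0,0,0],"gripper": 5},
    {"offset": [-0.4,0,0],"rot": [0,0,0],"gripper": 5},
    {"offset": [-0.6,0,0],"rot": [0,0,0],"gripper": 5},
    {"offset": [-0.7,0,0],"rot": [0,0,0],"gripper": 5},
    {"offset": [-0.8,0,0],"rot": [0,0,0],"gripper": 5},
    {"offset": [-0.8,0,0],"rot": [0,0,0],"gripper": 5}
  ]
}}

```text
time_s: 8.05
eef_pos: [527.8, 166.2, 113.9]
ee_rot: [0.0, 0.746, 0.666, -0.0]
force: [-0.5, 0.4, -0.6]
grip_width: 0.586
grip_force: 0.0
```

```bash
cat >> h.py <<'E'
def tilt(c,yo=0):
    P=toj(cloud(c).reshape(-1,3)).reshape(420,560,3); hsv=cv2.cvtColor(c['color'],cv2.COLOR_RGB2HSV)
    m=(c['depth']>0)&(hsv[...,1]<45)&(hsv[...,2]>110)&(abs(P[...,0])<45)&(P[...,1]<80)&(P[...,1]>-110)&(P[...,2]>40)&(P[...,2]<80)
    q=P[m]; A=np.c_[q[:,:2],np.ones(len(q))]; print('plane',np.linalg.lstsq(A,q[:,2],rcond=None)[0].round(3),m.sum())
E
python3 -c "
from h import *
where(); c=cam('top'); tilt(c)"
```

```text
t 8.05 jig [  1.4 134.6 113.9] yaw 90.0 F jig [-0.6  0.3 -0.6] grip 0.59
plane [-0.0000e+00  1.0000e-03  5.8589e+01] 2303
```

The plate now reads flat (slope 0, top 58.6 mm), so it is seated. I retreat and travel to behind the knob.

```bash
python3 -c "
from h import *
go([1,155,200],90); go([100,-46,200],90); go([100,-46,154],90)"
```

```text
offset [ 2.03 -0.04 -8.61] rotz -0.015129542020389408 world [529.7 186.5 200. ]
offset [-18.06   9.87  -8.61] rotz -0.015129542020389408 world [605.6 -24.3 200. ]
offset [-18.06   9.87  -4.01] rotz -0.015129542020389408 world [605.6 -24.3 154. ]
```

Emit:
{"method": "step_arm", "body": {
  "plan": [
    {"offset": [2,0,0],"rot": [0,0,0],"gripper": 5},
    {"offset": [2,0,-4],"rot": [0,0,0],"gripper": 0},
    {"offset": [2,0,-9],"rot": [0,0,0],"gripper": 0},
    {"offset": [2,0,-10],"rot": [0,0,0],"gripper": 0},
    {"offset": [-2,2,-10],"rot": [0,0,0],"gripper": 0},
    {"offset": [-6,4,-10],"rot": [0,0,0],"gripper": 0},
    {"offset": [-10,6,-10],"rot": [0,0,0],"gripper": 0},
    {"offset": [-14,8,-10],"rot": [0,0,0],"gripper": 0},
    {"offset": [-18,9.9,-10],"rot": [0,0,0],"gripper": 0},
    {"offset": [-18,9.9,-10],"rot": [0,0,0],"gripper": 0},
    {"offset": [-18,9.9,-10],"rot": [0,0,0],"gripper": 0}
  ]
}}

```text
time_s: 9.2
eef_pos: [605.9, -24.2, 213.3]
ee_rot: [-0.0, 0.746, 0.666, -0.0]
force: [-1.1, -0.1, 0.7]
grip_width: -0.003
grip_force: 0.0
```

```bash
python3 -c "
from h import *
where(); go([100,-46,154],90); c=cam('scene'); tilt(c);uv=proj(c,tow([[20,-20,90]]))[0].astype(int); save(c,'sc6.png',5,(uv[0]-70,uv[1]-55,uv[0]+70,uv[1]+55))"
```

```text
t 9.2 jig [100.3 -45.9 213.3] yaw 89.9 F jig [-1.1 -0.2  0.7] grip -0.0
offset [-0.02 -0.02  5.93] rotz -0.09616178236259998 world [605.6 -24.3 154. ]
plane [1.3000e-02 2.0000e-03 5.9048e+01] 796
```

View pics/sc6.png

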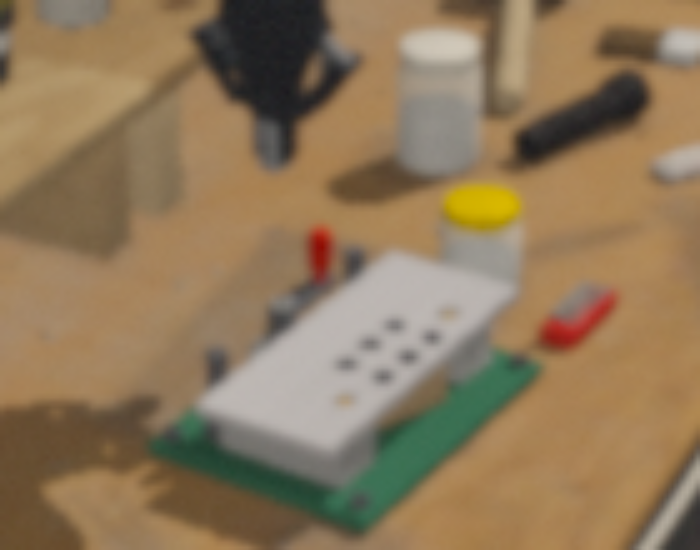

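Both brass pins show through their holes, at (345,400) and (450,313), and the plate lies flat. Now for the knob.

Emit:
{"method": "step_arm", "body": {
  "plan": [
    {"offset": [0,0,4],"rot": [0,0,0],"gripper": 0},
    {"offset": [0,0,5.9],"rot": [0,0,0],"gripper": 0},
    {"offset": [0,0,5.9],"rot": [0,0,0],"gripper": 0},
    {"offset": [0,-0.6,5.9],"rot": [0,0,0],"gripper": 0},
    {"offset": [0,-1.2,5.9],"rot": [0,0,0],"gripper": 0},
    {"offset": [-0.15,-1.6,5.9],"rot": [0,0,0],"gripper": 0},
    {"offset": [-0.3,-2.1,5.9],"rot": [0,0,0],"gripper": 0},
    {"offset": [-0.5,-2.5,5.9],"rot": [0,0,0],"gripper": 0},
    {"offset": [-0.6,-2.9,5.9],"rot": [0,0,0],"gripper": 0},
    {"offset": [-0.7,-3.5,5.9],"rot": [0,0,0],"gripper": 0},
    {"offset": [-0.7,-4.0,5.9],"rot": [0,0,0],"gripper": 0},
    {"offset": [-0.7,-4.0,5.9],"rot": [0,0,0],"gripper": 0}
  ]
}}

```text
time_s: 10.45
eef_pos: [564.8, -26.1, 154.9]
ee_rot: [-0.0, 0.746, 0.666, -0.0]
force: [0.4, 0.2, -0.3]
grip_width: -0.001
grip_force: 0.1
```

```bash
cat >> h.py <<'E'
def knob(c):
    hsv=cv2.cvtColor(c['color'],cv2.COLOR_RGB2HSV); m=((hsv[...,0]<8)|(hsv[...,0]>172))&(hsv[...,1]>150)&(c['depth']>0)
    P=toj(cloud(c)[m]); k=(np.hypot(P[:,0]-64,P[:,1])<75)&(P[:,2]>60); q=P[k].mean(0); print('knob',k.sum(),q.round(1),'clamp deg',np.degrees(np.arctan2(64-q[0],-q[1])).round(1))
E
python3 -c "
from h import *
where()
for n in('top','scene'): knob(cam(n))"
```

```text
t 10.45 jig [ 59.6 -52.4 154.9] yaw 90.0 F jig [ 0.4  0.3 -0.3] grip -0.0
knob 0 [nan nan nan] clamp deg nan
knob 37 [ 36.2 -32.8  92.1] clamp deg 40.3h.py:44: RuntimeWarning: Mean of empty slice.
  P=toj(cloud(c)[m]); k=(np.hypot(P[:,0]-64,P[:,1])<75)&(P[:,2]>60); q=P[k].mean(0); print('knob',k.sum(),q.round(1),'clamp deg',np.degrees(np.arctan2(64-q[0],-q[1])).round(1))
  ret = um.true_divide(
```

Emit:
{"method": "step_arm", "body": {
  "plan": [
    {"offset": [0.05,-0.5,0],"rot": [0,0,0],"gripper": 0},
    {"offset": [0.05,-0.9,0],"rot": [0,0,0],"gripper": 0},
    {"offset": [0.3,-1.5,0],"rot": [0,0,0],"gripper": 0},
    {"offset": [0.6,-2,0],"rot": [0,0,0],"gripper": 0},
    {"offset": [1.0,-2.5,0],"rot": [0,0,0],"gripper": 0},
    {"offset": [1.4,-3,0],"rot": [0,0,0],"gripper": 0},
    {"offset": [1.8,-3.4,0],"rot": [0,0,0],"gripper": 0},
    {"offset": [2.3,-3.7,0],"rot": [0,0,0],"gripper": 0},
    {"offset": [2.7,-4.0,0],"rot": [0,0,0],"gripper": 0},
    {"offset": [3.0,-4.1,0],"rot": [0,0,0],"gripper": 0},
    {"offset": [3.0,-4.1,0],"rot": [0,0,0],"gripper": 0}
  ]
}}

```text
time_s: 11.65
eef_pos: [527.9, 8.8, 154.9]
ee_rot: [-0.0, 0.745, 0.667, -0.0]
force: [-1.3, 0.1, -0.2]
grip_width: -0.0
grip_force: 0.0
```

```bash
python3 -c "
from h import *
where()
knob(cam('scene'))"
```

```text
t 11.65 jig [ 19.1 -21.8 154.9] yaw 90.0 F jig [-1.3 -0.1 -0.2] grip -0.0
knob 31 [15.2  5.5 91.3] clamp deg 96.4
```

Emit:
{"method": "step_arm", "body": {
  "plan": [
    {"offset": [0.1,0,0],"rot": [0,0,0],"gripper": 0},
    {"offset": [0.2,0,0],"rot": [0,0,0],"gripper": 0},
    {"offset": [0.2,0,0],"rot": [0,0,0],"gripper": 0}
  ]
}}

```text
time_s: 12.0
eef_pos: [528.3, 10.3, 154.8]
ee_rot: [-0.0, 0.746, 0.666, -0.0]
force: [-1.2, -1.5, -0.4]
grip_width: 0.001
grip_force: 0.5
```

Emit:
{"method": "step_arm", "body": {
  "plan": [
    {"offset": [0.1,0,0],"rot": [0,0,0],"gripper": 0},
    {"offset": [0.2,0,0],"rot": [0,0,0],"gripper": 0},
    {"offset": [0.2,0,0],"rot": [0,0,0],"gripper": 0}
  ]
}}

```text
time_s: 12.3
eef_pos: [528.4, 11.3, 154.8]
ee_rot: [0.001, 0.745, 0.667, -0.001]
force: [-2.1, -9.8, 0.0]
grip_width: -0.001
grip_force: 4.6
```

That is 9.8 N at the stop, so the clamp is closed. Backing off and lifting away.

Emit:
{"method": "step_arm", "body": {
  "plan": [
    {"offset": [-1,0,0],"rot": [0,0,0],"gripper": 0},
    {"offset": [-3,0,0],"rot": [0,0,0],"gripper": 0},
    {"offset": [-3,0,-4],"rot": [0,0,0],"gripper": 0},
    {"offset": [-3,0,-9],"rot": [0,0,0],"gripper": 0},
    {"offset": [-7,-3,-14],"rot": [0,0,0],"gripper": 0},
    {"offset": [-11,-6,-15],"rot": [0,0,0],"gripper": 0},
    {"offset": [-15,-9,-15],"rot": [0,0,0],"gripper": 0},
    {"offset": [-19,-10,-15],"rot": [0,0,0],"gripper": 0},
    {"offset": [-23,-10,-15],"rot": [0,0,0],"gripper": 0},
    {"offset": [-23,-10,-15],"rot": [0,0,0],"gripper": 0},
    {"offset": [-23,-10,-15],"rot": [0,0,0],"gripper": 0}
  ]
}}

```text
time_s: 13.4
eef_pos: [403.2, -205.8, 304.8]
ee_rot: [-0.0, 0.746, 0.666, 0.0]
force: [-0.4, 0.5, -0.2]
grip_width: -0.001
grip_force: 0.0
```

```bash
python3 -c "
from h import *
where()
c=cam('top'); knob(c); tilt(c); save(c,'t7.png',4,(180,160,380,275))"
```

```text
t 13.4 jig [ -80.9 -248.9  304.8] yaw 89.9 F jig [-0.5  0.5 -0.2] grip -0.0
knob 39 [ 1.560e+01 -1.000e-01  1.014e+02] clamp deg 89.9
plane [-2.00e-03  2.00e-03  5.84e+01] 2070
```

View pics/t7.png

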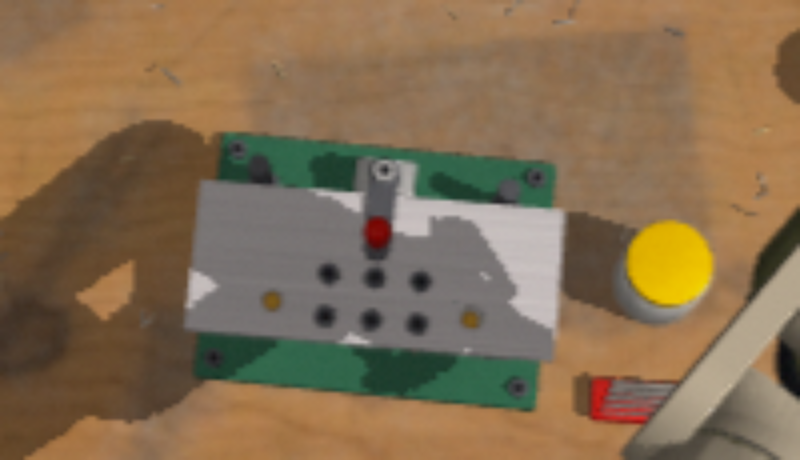

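The plate is flat with brass visible in both holes, at (272,300) and (470,319). The clamp is closed at 89.9° with its knob at (378,231), and the hand is clear.

```bash
python3 -c "
from rig import *
print(finish_job())"
```

```text
the job is handed in; nothing more can be done
None
```

The plate is seated flat on the rails over both pins, the clamp is fully closed (about 90°), the hand is clear, and the job was handed in at about 13 s of the 51 s limit.

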